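# Seat and clamp one glued card block on a crowded clamping jig

### The job

On the gluing jig with five clamps, one card block still sticks out at the front: push it gently until it is fully home against its back stop, then turn that clamp's knob clockwise, feeling for the foot to bite, until it presses the block with about 15 N (8 N is too loose, 25 N too tight, and much more crushes the card), and let go. The other clamps are set, so do not touch them or their knobs on the way, and leave the other things on the table alone.

Things in the scene. Friction and masses are not known exactly. Their poses are not given: they have to be found in the camera images.
- clamp: The clamp to use: of five equal grey clamps in a row (60 mm apart), the one whose block sticks out. Fixed. Origin: underside of its bed, below the knob's axis, 8 mm over the table. +x from the open front (x = -77 mm, robot's side) to the back stop (x = +35), z up. Bed surface at z = 6 mm, side rails to 16 (49 apart), arm over the bed: top at 66, front at x = -18; knob's top at 110.
- knob_grip (a point): Grip point of this clamp's black knob: on its axis, 7 mm below its top. Bar 38 mm long (point x), 14 thick (point y), 32 tall, on a 40 mm disc (top 23 mm below this point). Clockwise from above lowers the foot 8 mm per rad; it stays where left. It starts 0 to 0.15 rad from its slack end, range 2.4. Friction 0.26 N m; what the wrist reads at rest hangs on how the last step ended, so turn in equal steps and compare.
- spindle: Steel spindle under the arm, with a 28 mm rubber foot; goes down as the knob turns. Origin on the knob's axis, under the arm. The foot's depth below it is set differently each time, unmeasured: the foot meets the block after 0.3 to 1.15 rad and must be felt. Then each newton of the foot on the block adds 0.008 N m to the turning moment (+0.12 at 15 N), and the force grows some 65 N per rad.
- block: Loose block of glued card, 120 mm long (x), 45 wide (y), 12 thick, 40 to 85 g, lying between the rails of that clamp's bed, sticking out 20 to 42 mm too far to the front. Origin: centre of its underside. Fully home its far end touches the back stop: origin at x = -25 mm in the clamp's frame, front end 8 mm outside the bed's front. Slides easily.
- block_front (a point): Centre of the block's front end face (the end towards the robot), at half its thickness, about 20 mm above the table; push here along the block's +x.
- clamp_a: One of the four other clamps on the jig, same build, size and frame as the clamp to be used, with its own block home and already clamped. Must not be touched. Its knob's axis stands over its origin; in any direction its knob reaches at most 20 mm from the axis, and its top is 110 mm above the origin.
- mark_a (a point): White-marked end of the bar of that clamp's (clamp_a) knob, 19 mm from its axis; shows that the knob has not been turned.
- clamp_b: One of the four other clamps on the jig, same build, size and frame as the clamp to be used, with its own block home and already clamped. Must not be touched. Its knob's axis stands over its origin; in any direction its knob reaches at most 20 mm from the axis, and its top is 110 mm above the origin.
- mark_b (a point): White-marked end of the bar of that clamp's (clamp_b) knob, 19 mm from its axis; shows that the knob has not been turned.
- clamp_c: One of the four other clamps on the jig, same build, size and frame as the clamp to be used, with its own block home and already clamped. Must not be touched. Its knob's axis stands over its origin; in any direction its knob reaches at most 20 mm from the axis, and its top is 110 mm above the origin.
- mark_c (a point): White-marked end of the bar of that clamp's (clamp_c) knob, 19 mm from its axis; shows that the knob has not been turned.
- clamp_d: One of the four other clamps on the jig, same build, size and frame as the clamp to be used, with its own block home and already clamped. Must not be touched. Its knob's axis stands over its origin; in any direction its knob reaches at most 20 mm from the axis, and its top is 110 mm above the origin.
- mark_d (a point): White-marked end of the bar of that clamp's (clamp_d) knob, 19 mm from its axis; shows that the knob has not been turned.
- tape: Bystander. Roll of brown tape, 90 mm across, 48 mm tall, standing flat behind the jig. Origin: underside centre.
- glue: Bystander. White glue bottle, 48 mm across, 130 mm tall. Origin: underside centre.
- tea: Bystander. Amber drink bottle, 60 mm across, 160 mm tall. Origin: underside centre.
- cutter: Bystander. Yellow craft knife lying flat, handle 130 x 18 x 12 mm. Origin: under its handle's centre.
- scissors: Bystander. Scissors with blue handles lying flat, 160 mm long, 10 mm high. Origin: near the pivot, underneath.
- ruler: Bystander. Steel ruler lying flat, 300 x 30 x 4 mm. Origin: underside centre.
Mind the look-alikes: they are no part of the job. There is more than one size of the block; the one meant has the size given above.

How it is judged:
On the way, in this order (a step that is already met when the one before it is completed fails the run):
1. the block is fully home against the back stop while still unclamped (x of block in the frame of clamp between -0.0275 and -0.022 m and contact force between spindle and block below 1 N), for 0.2 s.
2. the foot presses the block with 8 to 25 N (x of block in the frame of clamp between -0.0275 and -0.022 m and contact force between spindle and block between 8 and 25 N), for 0.2 s.
At the end, for the whole second after the job is handed in: The block is home against the back stop (its origin at x = -27.5 to -22 mm in the frame of the clamp) and at rest, the clamp's foot presses it with 8 to 25 N by itself, and the other four knobs have not been turned (marks within 2 mm) (all of step 2 and linear speed of block below 0.005 m/s and distance of each of mark_a, mark_b, mark_c, mark_d from where it was at the start of the episode below 0.002 m); the robot touches nothing.
It fails at once if the block was crushed: the foot pressed on it with more than 32 N (contact force between spindle and block above 32 N).
It fails at once if the block's edge was dented: the fingers pushed on it with more than 35 N (contact force between the fingers and block above 35 N).
It fails at once if another clamp was touched (over 1 N) or its knob turned (mark moved over 2 mm) (contact force between any of the fingers, the arm and clamp_a above 1 N or contact force between any of the fingers, the arm and clamp_b above 1 N or contact force between any of the fingers, the arm and clamp_c above 1 N or contact force between any of the fingers, the arm and clamp_d above 1 N or distance of any of mark_a, mark_b, mark_c, mark_d from where it was at the start of the episode above 0.002 m).
It fails at once if a bystander was moved by more than 15 mm (distance of any of tape, glue, tea, cutter, scissors, ruler from where it was at the start of the episode above 0.015 m).
It also fails if it takes over 69 s, if anything falls off the work surface, if the arm or the gripper's body presses on something with over 40 N, if the wrist force passes 120 N, or if a joint passes its speed limit or range.

### The arm

A 7-joint arm with a two-finger parallel gripper is mounted at the origin on the work surface. World frame = base frame: x ahead of the robot, y to its left, z up, the work surface at z = 0. Lengths are in m, angles in rad, forces in N, time in s.
With the tool pointing down it reaches from about 0.375 to 0.925 m from the base axis. Payload 3.1 kg.
Tool frame: the origin (TCP) lies midway between the tips of the shut fingers; the grasp point (between the pads) lies bot.pinch_z behind it (bot.pinch_z is the distance from the TCP to the grasp point, in m); z points along the fingers, y is the line along which they close (so a half turn about z gives the same grasp; the last joint's range is limited). The gripper opens to 85 mm and grips with 20 to 120 N. Pads are 22 mm wide; open, the fingers measure 114 mm over their backs; the gripper's body (76 mm by 85 mm) begins 54 mm behind the grasp point. The pads swing forward as they close: fully open they stand 13 mm farther back than shut.
Start: joints at [1.187, 0.383, 0.044, 1.598, -0.018, 1.161, -0.05], TCP at [0.183, -0.624, 0.231] pointing down, gripper open.
Joint ranges: [-2.61, 2.61], [-0.41, 2.15], [-1.48, 1.57], [0, 2.5], [-1.57, 4.71], [0.05, 1.97], [-2.85, 2.85]. Speed limits (rad/s): [2.79, 2.79, 3.14, 3.14, 3.14, 3.14, 3.14].

### API

Orientations are given as a unit quaternion [x, y, z, w].
In Python, from bench import bot gives the robot as it stands. The module is installed in compiled form; this text tells all that it offers.
- The arm moves only by the tool carry_out, never from a script. Its argument "deltas" is a list of rows, each a list of 7 numbers: the turn, a rotation vector about the world's x, y, z in rad, then the shift along the world's x, y, z in m, then the opening, from -1 (shut) to 1 (fully open). A call has 1 to 8 rows; each row is the pose to reach, as a shift and turn from the pose commanded when the call began; what a row does not reach only later rows make up. A row lasts 1/10 s, in which the tool goes at most 50 mm and 8.59 degrees, less where a joint would pass 70% of its speed; a pose out of reach is approached as far as the arm can. A call with a gripper value outside its range is refused whole. The fingers move at their own pace and stop on an object; "force" is the grip in N (left out, the last holds). Time passes only in rows, so rows that repeat a pose let the fingers close. It gives the time, the measured TCP pose, the force, the opening and the grip force at its end, in the units of the state.
- bot.read_state(): the state, without advancing time (a new reading comes with each control period).
- bot.capture(name): name is "scene" or "top"; returns the picture (384x512x3 uint8, red, green, blue); there is no depth.
- bot.calibration(name): a dict with "camera_matrix" (3x3 intrinsics, pixels), "origin" and "rotation" of the camera in the world. Camera axes: x right, y down, z forward; pixel columns grow to the right and rows downward; lengths in m; the calibration is good to about 2 mm. A picture is of the moment at which its call begins. calibration takes no time and is no camera call.
- bot.job_done(): hands the job in; it is judged then, once.
The state is a dict: "t": time; "q": joint angles; "dq": joint speeds; "effort": joint torques, N m; "tcp_pos": TCP position; "eef_rot": TCP orientation; "force": force on the tool from outside, world axes, zero at the start; "torque": the same for the moment, N m; "opening": opening from 0.0 (shut) to 1.0 (fully open); "grasp_force": force on a finger pad.
Only numpy, scipy, OpenCV 4.12 (cv2) and the standard library are available. Lean on these libraries where they do the work, as an engineer would, in place of code of your own. Each camera call takes 0.05 s, during which the arm holds its last target. There are 200 camera calls.

## Working session

There is one attempt and no reset: what is moved stays moved. The work goes in short steps, Python scripts to look and compute and a tool call to move; the robot and the scene stay as the last step left them, time stands still between calls to the robot, and variables do not carry over. Pictures are saved under pics/ and viewed, at most 10 in all, crops included, and the job is handed in when it is done.

Besides the shell and the picture viewer there is one more tool, called as name(argument=value, ...) on one line, values as JSON. carry_out: Moves the arm, as the interface text tells. Its arguments: {"type":"object","properties":{"deltas":{"type":"array","items":{"type":"array","items":{"type":"number"}}},"force":{"type":"number"}},"required":["deltas"]}

```bash
mkdir -p pics; python3 - <<'E'
from bench import bot
import cv2
print(bot.read_state(), bot.pinch_z)
for n in ("scene","top"):
    im=bot.capture(n); cv2.imwrite(f"pics/{n}0.png",im[:,:,::-1]); c=bot.calibration(n); print(n,c)
E
```

```text
{'t': 0.0, 'q': array([ 1.18718966,  0.38385862,  0.04382072,  1.59957639, -0.01792216,
        1.16120023, -0.04991749]), 'dq': array([ 7.18513529e-04,  1.23449986e-03, -1.46396465e-03, -6.40564079e-05,
       -5.22339350e-04,  1.67035771e-04, -8.60626236e-04]), 'effort': array([-2.06694182e-07, -4.33454883e+01,  1.02432881e+00, -2.49515104e+01,
        1.05708232e-02,  1.12827751e-02,  5.13550056e-07]), 'tcp_pos': array([ 0.1829973 , -0.62272274,  0.22987057]), 'eef_rot': array([ 9.89801138e-01,  1.42449818e-01, -2.47028403e-04, -1.30195355e-03]), 'force': array([0.00636059, 0.14256063, 0.42323683]), 'torque': array([ 0.00635048,  0.01124032, -0.01965883]), 'grasp_force': 0.0, 'opening': 1.0005055026062035} 0.0187
scene {'camera_matrix': array([[405.48472086,   0.        , 255.98275898],
       [  0.        , 405.48472086, 191.86240756],
       [  0.        ,   0.        ,   1.        ]]), 'origin': array([1.2129055 , 0.16110324, 1.11195788]), 'rotation': array([ 0.57408834,  0.76349474, -0.237069  , -0.1769086 ])}
top {'camera_matrix': array([[417.56345281,   0.        , 260.33309488],
       [  0.        , 417.56345281, 196.28635923],
       [  0.        ,   0.        ,   1.        ]]), 'origin': array([ 0.3866992 , -0.05101257,  1.28623317]), 'rotation': array([ 0.70890345, -0.70183417,  0.0503867 , -0.04843425])}
```

View pics/scene0.png

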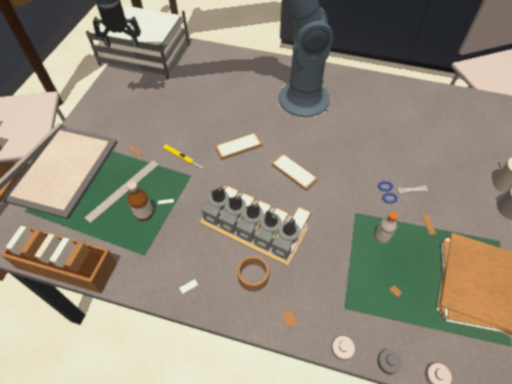

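View pics/top0.png

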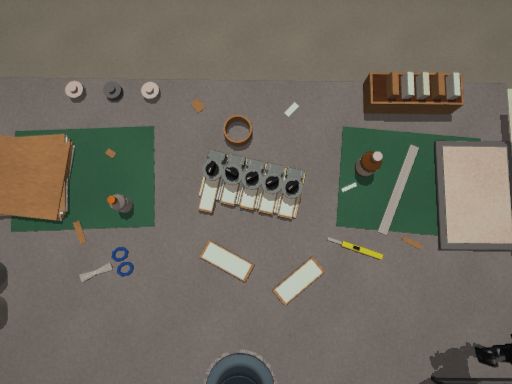

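The block sticks out on the top view's leftmost clamp, with its front end near (206,212) and its knob near (212,168). That is the rightmost clamp in the scene view, knob near (290,226). I'll enlarge both.

```bash
python3 - <<'E'
import cv2
a=cv2.imread('pics/top0.png')[140:230,185:320]; b=cv2.imread('pics/scene0.png')[175:275,190:325]
a=cv2.resize(a,(780,520),interpolation=cv2.INTER_CUBIC)
b=cv2.resize(b,(780,578),interpolation=cv2.INTER_CUBIC)
cv2.imwrite('pics/topc.png',a);cv2.imwrite('pics/scenec.png',b)
E
```

```text
(no output)
```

View pics/topc.png

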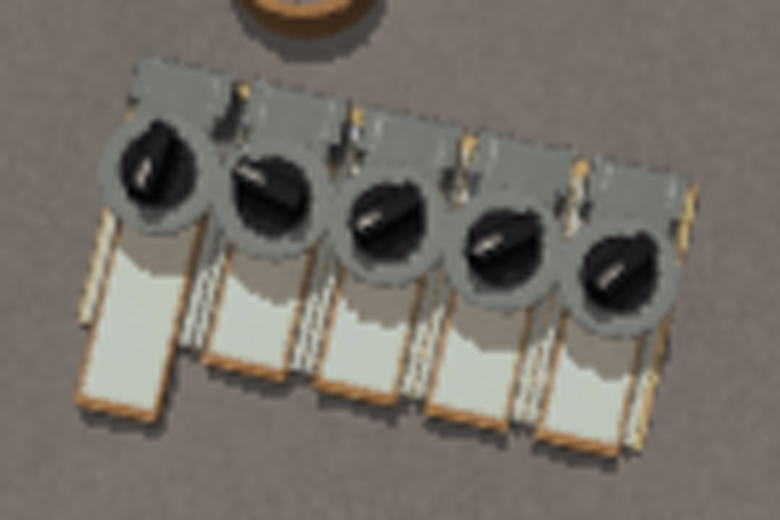

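View pics/scenec.png

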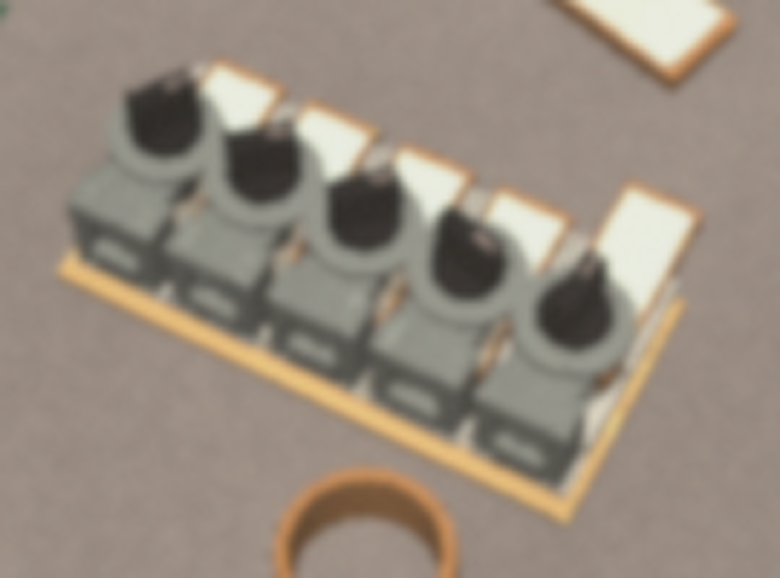

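The top crop shows the target knob's mark at crop (148,175), with the bar running up to about (160,130). The block's front corners are at (78,402) and (157,420). Next I measure with masks and triangulation.

```bash
cat > h.py <<'E'
import numpy as np, cv2
from scipy.spatial.transform import Rotation as R
from bench import bot
C={n:bot.calibration(n) for n in("scene","top")}
def ray(n,uv):
    c=C[n]; d=np.linalg.inv(c['camera_matrix'])@np.array([uv[0],uv[1],1.])
    d=R.from_quat(c['rotation']).apply(d); return c['origin'],d/np.linalg.norm(d)
def plane(n,uv,z):
    o,d=ray(n,uv); return o+d*(z-o[2])/d[2]
def tri(a,b):
    A=np.zeros((3,3));B=np.zeros(3);rs=[ray('top',a),ray('scene',b)]
    for o,d in rs:
        P=np.eye(3)-np.outer(d,d);A+=P;B+=P@o
    x=np.linalg.solve(A,B); return x,max(np.linalg.norm(np.cross(d,x-o)) for o,d in rs)
def proj(n,X):
    c=C[n]; p=R.from_quat(c['rotation']).inv().apply(np.asarray(X)-c['origin']); q=c['camera_matrix']@p; return q[:2]/q[2]
E
python3 - <<'E'
from h import *
T=cv2.imread('pics/top0.png');S=cv2.imread('pics/scene0.png')
def blobs(im,r):
    x0,y0,x1,y1=r; g=im[y0:y1,x0:x1].max(2)
    n,l,s,c=cv2.connectedComponentsWithStats((g<62).astype(np.uint8))
    return [(c[i]+[x0,y0],s[i][2:].tolist(),int(s[i][4])) for i in range(1,n) if s[i][4]>25]
bt=sorted(blobs(T,(185,140,320,230)),key=lambda b:b[0][0]); bs=sorted(blobs(S,(190,175,325,275)),key=lambda b:-b[0][0])
print(bt);print(bs)
# white tops of target block: corners by min-area rect
for im,n,pt in((T,'top',(207,195)),(S,'scene',(303,215))):
    g=im.astype(int); m=(g.min(2)>185).astype(np.uint8)
    nn,l=cv2.connectedComponents(m,connectivity=4); i=l[pt[1],pt[0]]
    pts=np.argwhere(l==i)[:,::-1]; print(n,i,len(pts),pts.min(0),pts.max(0)); r=cv2.minAreaRect(pts.astype(np.float32)); print(r)
    for b in cv2.boxPoints(r): print(b.round(1),plane(n,b,.026)[:2].round(4))
f=185,140;s=780/135
for p in((78,402),(157,420),(82,412),(155,428)): print('face',plane('top',(185+p[0]/s,140+p[1]/s),.026).round(4))
u=cv2.convertScaleAbs(T[155:185,197:227],alpha=2.6);v=cv2.convertScaleAbs(S[208:246,272:310],alpha=2.6)
cv2.imwrite('pics/k.png',np.hstack([cv2.resize(x,(390,390),interpolation=cv2.INTER_NEAREST) for x in(u,v)]))
E
```

```text
[(array([212.11347518, 168.72340426]), [13, 16, 141], 141), (array([231.87681159, 173.66666667]), [14, 14, 138], 138), (array([251.86764706, 177.94117647]), [14, 13, 136], 136), (array([272.0729927 , 182.62043796]), [14, 14, 137], 137), (array([292.02816901, 186.67605634]), [14, 14, 142], 142)]
[(array([289.02531646, 228.6835443 ]), [10, 11, 79], 79), (array([269.93902439, 219.7804878 ]), [11, 13, 82], 82), (array([252.57777778, 211.47777778]), [11, 10, 90], 90), (array([234.89130435, 203.29347826]), [11, 10, 92], 92), (array([218.01052632, 195.41052632]), [11, 10, 95], 95)]
top 5 138 [200 188] [211 207]
((206.48077392578125, 198.09616088867188), (10.001923561096191, 19.611614227294922), 11.309932708740234)
[199.7 206.7] [0.5302 0.1302]
[203.5 187.5] [0.5895 0.1203]
[213.3 189.5] [0.5837 0.0902]
[209.5 208.7] [0.5245 0.1003]
scene 53 174 [294 209] [308 227]
((299.79998779296875, 217.40000915527344), (11.62755298614502, 16.994115829467773), 26.56505012512207)
[290.8 222.4] [0.579 0.087]
[298.4 207.2] [0.5184 0.0973]
[308.8 212.4] [0.5282 0.1329]
[301.2 227.6] [0.5881 0.1218]
face [0.5215 0.1335 0.026 ]
face [0.5124 0.0918 0.026 ]
face [0.5163 0.1312 0.026 ]
face [0.5082 0.0927 0.026 ]
```

View pics/k.png

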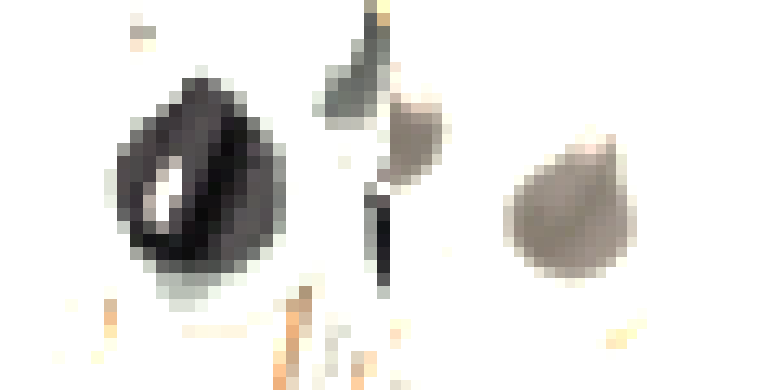

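The left half shows the bar's top with its front, marked end near (150,240) and its back end near (215,85). In full-picture pixels that is about (208.5,173.5) to (213.5,161.5).

```bash
python3 - <<'E'
from h import *
bt=[(212.1,168.7),(231.9,173.7),(251.9,177.9),(272.1,182.6),(292.0,186.7)]
bs=[(289.0,228.7),(269.9,219.8),(252.6,211.5),(234.9,203.3),(218,195.4)]
P=[]
for a,b in zip(bt,bs):
    x,e=tri(a,b); P.append(x); print('tri',x.round(4),round(e,4), plane('top',a,.1)[:2].round(4), plane('scene',b,.1)[:2].round(4))
for nm,Q in(('top',[plane('top',a,.1) for a in bt]),('sc',[plane('scene',b,.1) for b in bs]),('tri',P)):
    Q=np.array(Q)[:,:2]; k=np.arange(5); f=np.polyfit(k,Q,1); print(nm,f.round(4),np.hypot(*f[0]).round(4),'yaw clamp x',np.arctan2(f[0][0]*-1,f[0][1]*-1)*-1)
a=plane('top',(208.5,173.5),.118);b=plane('top',(213.5,161.5),.118)
print('bar',a.round(4),b.round(4),(a+b)/2,np.hypot(*(b-a)[:2]),np.arctan2(*(b-a)[1::-1]))
# white corners of front at triangulation
print(tri((199.7,206.7),(308.8,212.4)),tri((209.5,208.7),(298.4,207.2)))
E
```

```text
tri [0.6357 0.0898 0.0852] 0.0012 [0.6329 0.0869] [0.6438 0.0919]
tri [0.6218 0.0303 0.0849] 0.0001 [0.6188 0.0293] [0.6305 0.0321]
tri [ 0.6094 -0.0274  0.0861] 0.001 [ 0.6071 -0.0286] [ 0.6174 -0.0239]
tri [ 0.5962 -0.0867  0.0858] 0.0008 [ 0.5939 -0.087 ] [ 0.6045 -0.0825]
tri [ 0.5843 -0.1445  0.0877] 0.0009 [ 0.5825 -0.1444] [ 0.5917 -0.14  ]
top [[-0.0126 -0.0579]
 [ 0.6322  0.087 ]] 0.0592 yaw clamp x -0.21378297458544848
sc [[-0.013  -0.0578]
 [ 0.6436  0.0912]] 0.0593 yaw clamp x -0.2212656640556512
tri [[-0.0128 -0.0585]
 [ 0.6352  0.0894]] 0.0599 yaw clamp x -0.21601932732156034
bar [0.6152 0.0947 0.118 ] [0.6502 0.0814 0.118 ] [0.63267753 0.08804271 0.118     ] 0.03749273172587466 -0.36368261780815336
(array([0.52978744, 0.13139828, 0.02786304]), np.float64(0.0015788616511305156)) (array([0.52372966, 0.09846972, 0.03471774]), np.float64(0.0007108611922619214))
```

Measured:
- **Clamp:** yaw about -0.216, with the knob axis at about (0.634, 0.089). The knob blobs triangulate to z about 0.086, against 0.088 for the disc top.
- **Bar:** yaw about -0.36.
- **Block:** its front face is at about clamp x = -0.12, so it sticks out about 33 mm.

Now the approach, with the gripper shut.

carry_out(deltas=[[0,0,0.14,0.032,0.038,0.002,-1],[0,0,0.28,0.064,0.076,0.004,-1],[0,0,0.42,0.096,0.114,0.006,-1],[0,0,0.56,0.128,0.152,0.008,-1],[0,0,0.7,0.16,0.19,0.01,-1],[0,0,0.84,0.192,0.228,0.01,-1],[0,0,0.98,0.224,0.266,0.01,-1],[0,0,1.12,0.256,0.304,0.01,-1]], force=40)

```text
t: 0.9
tcp_pos: [0.4398, -0.3178, 0.241]
eef_rot: [0.761, 0.649, -0.0, -0.0]
force: [0.0, -0.3, 0.6]
opening: -0.003
grasp_force: 0.0
```

carry_out(deltas=[[0,0,0.14,0.0,0.045,0,-1],[0,0,0.28,0.0,0.09,0,-1],[0,0,0.42,0.0,0.135,0,-1],[0,0,0.56,0.0,0.18,0,-1],[0,0,0.7,0.005,0.225,0,-1],[0,0,0.84,0.01,0.27,0,-1],[0,0,0.98,0.02,0.315,0,-1],[0,0,1.12,0.03,0.36,0,-1]])

```text
t: 1.7
tcp_pos: [0.4688, 0.0418, 0.2411]
eef_rot: [0.301, 0.954, -0.0, 0.0]
force: [0.4, 0.2, 0.4]
opening: -0.003
grasp_force: 0.0
```

carry_out(deltas=[[0,0,0.13,0.007,0.04,-0.03,-1],[0,0,0.26,0.012,0.078,-0.07,-1],[0,0,0.39,0.012,0.078,-0.11,-1],[0,0,0.39,0.012,0.078,-0.15,-1],[0,0,0.39,0.012,0.078,-0.185,-1],[0,0,0.39,0.012,0.078,-0.205,-1],[0,0,0.39,0.012,0.078,-0.22,-1],[0,0,0.39,0.012,0.078,-0.22,-1]])

```text
t: 2.5
tcp_pos: [0.4793, 0.1178, 0.0193]
eef_rot: [0.113, 0.994, -0.001, -0.002]
force: [-0.4, 0.1, 0.7]
opening: -0.004
grasp_force: 0.0
```

```bash
python3 - <<'E'
from h import *
T=bot.capture('top')[:,:,::-1];S=bot.capture('scene')[:,:,::-1]
s=bot.read_state();print(s['t'],s['tcp_pos'],s['eef_rot'],s['q'],s['torque'],s['force'])
cv2.imwrite('pics/p1.png',np.hstack([cv2.resize(x,(400,400),interpolation=cv2.INTER_CUBIC) for x in(T[150:230,180:260],S[175:255,260:340])]))
E
```

```text
2.6 [0.48176249 0.1185645  0.02173542] [1.12666041e-01 9.93632851e-01 1.54505470e-04 3.10980738e-04] [ 0.25621134  0.49677192 -0.66430762  2.07423536  0.46308585  0.71782555
  0.6387975 ] [ 7.58942137e-03 -6.51473652e-05  3.85369728e-02] [-0.56126254 -0.89422409  0.53505581]
```

View pics/p1.png

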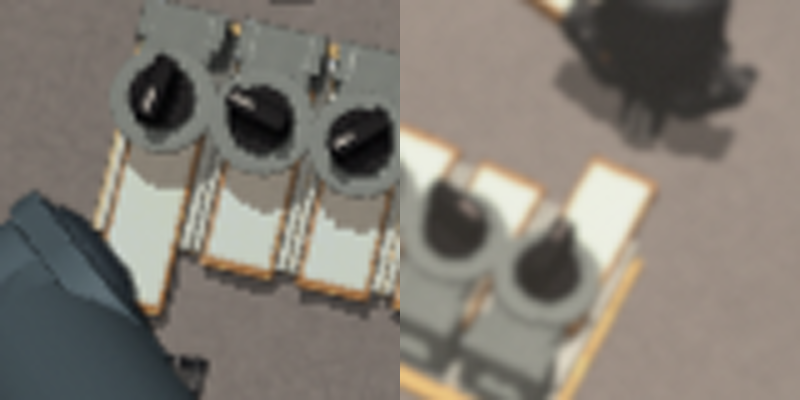

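The fingers are shut in front of the block with a gap (right half: tips near (640,140), block end near (625,170)). I'll lower slightly, centre, and advance slowly.

carry_out(deltas=[[0,0,0,0.002,0.003,-0.005,-1],[0,0,0,0.006,0.002,-0.005,-1],[0,0,0,0.01,0.001,-0.005,-1],[0,0,0,0.014,0.0,-0.005,-1],[0,0,0,0.018,-0.001,-0.005,-1],[0,0,0,0.022,-0.002,-0.005,-1],[0,0,0,0.026,-0.003,-0.005,-1],[0,0,0,0.03,-0.004,-0.005,-1]])

```text
t: 3.4
tcp_pos: [0.5114, 0.1143, 0.0162]
eef_rot: [0.113, 0.994, -0.0, -0.0]
force: [-1.0, 0.1, 0.5]
opening: 0.002
grasp_force: 0.2
```

carry_out(deltas=[[0,0,0,0.003,-0.0007,0,-1],[0,0,0,0.006,-0.0013,0,-1],[0,0,0,0.009,-0.002,0,-1],[0,0,0,0.012,-0.0026,0,-1],[0,0,0,0.015,-0.0033,0,-1],[0,0,0,0.017,-0.0037,0,-1],[0,0,0,0.018,-0.004,0,-1],[0,0,0,0.018,-0.004,0,-1]])

```text
t: 4.2
tcp_pos: [0.5295, 0.1104, 0.0163]
eef_rot: [0.113, 0.994, 0.0, 0.0]
force: [0.0, -0.1, 0.3]
opening: 0.0
grasp_force: 0.0
```

carry_out(deltas=[[0,0,0,0.001,-0.0002,0,-1],[0,0,0,0.002,-0.0004,0,-1],[0,0,0,0.003,-0.0007,0,-1],[0,0,0,0.004,-0.0009,0,-1],[0,0,0,0.005,-0.0011,0,-1]])

```text
t: 4.7
tcp_pos: [0.5343, 0.1092, 0.0162]
eef_rot: [0.113, 0.994, -0.0, -0.0]
force: [-0.4, 0.1, -0.1]
opening: 0.0
grasp_force: 0.2
```

carry_out(deltas=[[0,0,0,0.001,-0.0002,0,-1],[0,0,0,0.002,-0.0004,0,-1],[0,0,0,0.003,-0.0007,0,-1]])

```text
t: 5.0
tcp_pos: [0.5374, 0.1085, 0.0163]
eef_rot: [0.113, 0.994, -0.0, -0.0]
force: [-1.0, -0.2, 0.7]
opening: 0.002
grasp_force: 0.2
```

carry_out(deltas=[[0,0,0,0.001,-0.0002,0,-1],[0,0,0,0.002,-0.0004,0,-1]])

```text
t: 5.2
tcp_pos: [0.5394, 0.1081, 0.0163]
eef_rot: [0.113, 0.994, -0.0, -0.0]
force: [-0.2, 0.2, 0.5]
opening: -0.001
grasp_force: 0.2
```

carry_out(deltas=[[0,0,0,0.001,-0.0002,0,-1],[0,0,0,0.001,-0.0002,0,-1]])

```text
t: 5.4
tcp_pos: [0.5406, 0.1079, 0.0163]
eef_rot: [0.113, 0.994, 0.0, 0.0]
force: [-0.1, 0.7, -0.2]
opening: 0.002
grasp_force: 0.0
```

carry_out(deltas=[[0,0,0,0.001,-0.0002,0,-1],[0,0,0,0.001,-0.0002,0,-1]])

```text
t: 5.6
tcp_pos: [0.5407, 0.1079, 0.0162]
eef_rot: [0.113, 0.994, -0.0, -0.001]
force: [-1.2, -0.1, 0.7]
opening: 0.002
grasp_force: 0.8
```

```bash
python3 - <<'E'
from h import *
S=bot.capture('scene')[:,:,::-1];T=bot.capture('top')[:,:,::-1]
s=bot.read_state();print(s['t'],s['tcp_pos'],s['force'])
cv2.imwrite('pics/p2.png',np.hstack([cv2.resize(x,(400,400),interpolation=cv2.INTER_CUBIC) for x in(T[150:230,180:260],S[175:255,250:330])]))
E
```

```text
5.7 [0.54070822 0.10786683 0.01616513] [-1.42166839 -0.10141962  2.23374557]
```

View pics/p2.png

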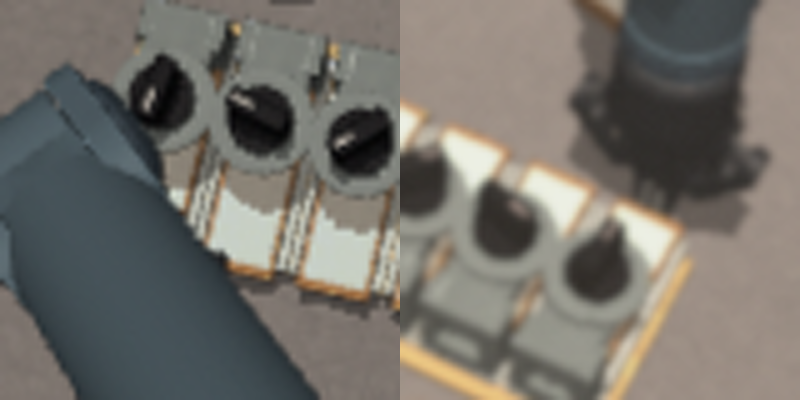

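The picture shows the block's front lined up with its neighbours. The TCP stalled while the command advanced 1 mm, so I'll press slightly more to confirm the stop.

carry_out(deltas=[[0,0,0,0.001,-0.0002,0,-1],[0,0,0,0.0015,-0.0003,0,-1],[0,0,0,0.0015,-0.0003,0,-1]])

```text
t: 6.0
tcp_pos: [0.5408, 0.1079, 0.016]
eef_rot: [0.112, 0.994, -0.0, -0.002]
force: [-4.5, 1.1, 5.0]
opening: -0.001
grasp_force: 2.7
```

Firm stop, so the block is home. I'll back off, rise, part-open, turn to the bar's direction and stand over the knob.

carry_out(deltas=[[0,0,0,-0.015,0.003,0,-1],[0,0,0,-0.035,0.0075,0,-1],[0,0,0,-0.035,0.0075,0.04,-0.2],[0,0,0,-0.035,0.0075,0.085,-0.2],[0,0,0,-0.035,0.0075,0.125,-0.2],[0,0,-0.07,-0.015,0.003,0.145,-0.2],[0,0,-0.138,0.02,-0.005,0.145,-0.2],[0,0,-0.138,0.02,-0.005,0.145,-0.2]])

```text
t: 6.8
tcp_pos: [0.5694, 0.0996, 0.1634]
eef_rot: [0.184, 0.983, 0.001, 0.005]
force: [-0.9, -1.4, 0.5]
opening: 0.399
grasp_force: 0.0
```

```bash
python3 - <<'E'
from h import *
s=bot.read_state();print(s['t'],s['tcp_pos'],s['eef_rot'],s['opening'],s['force'],s['torque'],s['q'])
E
```

```text
6.8 [0.56941342 0.09964454 0.16342905] [1.83929422e-01 9.82928145e-01 9.60609316e-04 4.61594267e-03] 0.3994741161563901 [-0.90489187 -1.44377715  0.54365774] [-0.07663232 -0.0223501  -0.03219323] [ 0.34629091  0.40712052 -0.71492129  1.8153268   0.31206169  1.0243726
  0.71044737]
```

carry_out(deltas=[[0,0,0,0.02,-0.004,0,-0.2],[0,0,0,0.04,-0.008,0,-0.2],[0,0,0,0.06,-0.012,0,-0.2],[0,0,0,0.07,-0.014,0,-0.2],[0,0,0,0.07,-0.014,0,-0.2],[0,0,0,0.07,-0.014,0,-0.2]])

```text
t: 7.4
tcp_pos: [0.6319, 0.0888, 0.1609]
eef_rot: [0.181, 0.984, 0.0, -0.001]
force: [-0.1, 0.1, 0.9]
opening: 0.403
grasp_force: 0.0
```

```bash
python3 - <<'E'
from h import *
T=bot.capture('top')[:,:,::-1];S=bot.capture('scene')[:,:,::-1]
s=bot.read_state();print(s['t'],s['tcp_pos'],s['eef_rot'],2*np.arctan2(s['eef_rot'][1],s['eef_rot'][0]),s['force'],s['torque'])
cv2.imwrite('pics/p3.png',np.hstack([cv2.resize(x,(400,400),interpolation=cv2.INTER_CUBIC) for x in(T[150:230,180:260],S[175:255,250:330])]))
E
```

```text
7.5 [0.63161504 0.08911511 0.16109363] [ 1.80213167e-01  9.83627455e-01 -1.23975511e-04 -4.78651779e-04] 2.7791862856064737 [ 0.61197764 -0.29467424 -0.11618232] [ 0.05193387 -0.00153626 -0.03150448]
```

View pics/p3.png

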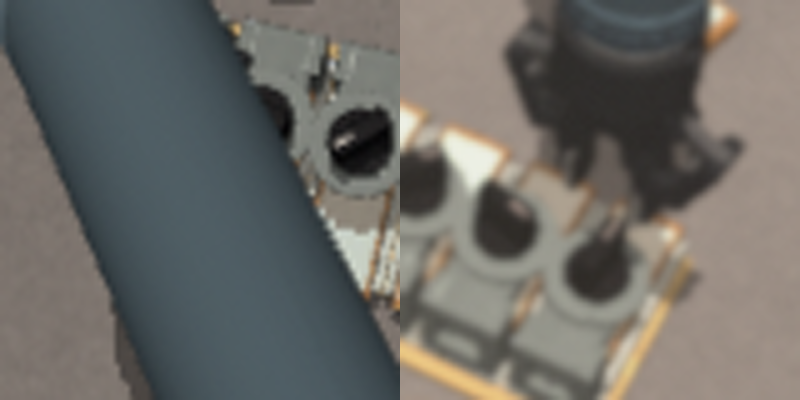

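The fingers straddle the bar (right half: tips near (575,180) and (650,215), bar between them at (612,225)), and the neighbouring knob is clear. Descending.

carry_out(deltas=[[0,0,0,0.002,0,-0.02,-0.2],[0,0,0,0.002,0,-0.035,-0.2],[0,0,0,0.002,0,-0.05,-0.2],[0,0,0,0.002,0,-0.06,-0.2],[0,0,0,0.002,0,-0.067,-0.2],[0,0,0,0.002,0,-0.067,-0.2]])

```text
t: 8.1
tcp_pos: [0.6338, 0.0883, 0.0928]
eef_rot: [0.181, 0.984, -0.0, -0.001]
force: [0.5, 0.4, 0.1]
opening: 0.405
grasp_force: 0.0
```

carry_out(deltas=[[0,0,0,0,0,0,-0.5],[0,0,0,0,0,0,-0.8],[0,0,0,0,0,0,-1],[0,0,0,0,0,0,-1],[0,0,0,0,0,0,-1],[0,0,0,0,0,0,-1]], force=70)

```text
t: 8.7
tcp_pos: [0.6354, 0.0888, 0.0952]
eef_rot: [0.181, 0.984, 0.0, 0.001]
force: [0.0, 0.6, 3.0]
opening: 0.147
grasp_force: 69.6
```

```bash
cat > st.py <<'E'
from h import *
s=bot.read_state();q=s['eef_rot'];print('t %.1f'%s['t'],s['tcp_pos'].round(4),'yaw %.4f'%(2*np.arctan2(q[1],q[0])),'F',s['force'].round(2),'M',s['torque'].round(3),'op %.3f g %.0f'%(s['opening'],s['grasp_force']),'q7 %.2f'%s['q'][6], 'tau7 %.3f'%s['effort'][6])
E
python3 st.py
```

```text
t 8.7 [0.6354 0.0888 0.0952] yaw 2.7782 F [0.04 0.6  3.05] M [0.05  0.049 0.195] op 0.147 g 70 q7 0.70 tau7 -0.205
```

The bar is held (opening about 12.5 mm). Now I turn clockwise in equal steps and read the moment after each one.

```bash
cat > st.py <<'E'
from h import *
M=[];F=[]
for i in range(4):
    s=bot.read_state(); M.append(s['torque']);F.append(s['force'])
    if i<3: bot.capture('top')
q=s['eef_rot'];print('t %.2f'%s['t'],s['tcp_pos'].round(4),'yaw %.4f'%(2*np.arctan2(q[1],q[0])),'F',np.mean(F,0).round(1),'Mz',np.array(M)[:,2].round(3),'mean %.3f'%np.mean(M,0)[2],'q7 %.2f tau7 %.3f'%(s['q'][6],s['effort'][6]))
E
```

carry_out(deltas=[[0,0,-0.025,0,0,0.001,-1],[0,0,-0.05,0,0,0.001,-1],[0,0,-0.05,0,0,0.001,-1]])

```text
t: 9.0
tcp_pos: [0.6354, 0.0888, 0.0952]
eef_rot: [0.206, 0.979, 0.001, 0.001]
force: [2.3, 0.8, -1.8]
opening: 0.147
grasp_force: 69.0
```

```bash
python3 st.py
```

```text
t 9.15 [0.6354 0.0888 0.0952] yaw 2.7274 F [ 3.2  2.  -1.9] Mz [0.072 0.095 0.039 0.033] mean 0.059 q7 0.65 tau7 -0.049
```

carry_out(deltas=[[0,0,-0.025,0,0,0,-1],[0,0,-0.05,0,0,0,-1],[0,0,-0.05,0,0,0,-1]])

```text
t: 9.45
tcp_pos: [0.6354, 0.0888, 0.0953]
eef_rot: [0.23, 0.973, 0.0, 0.001]
force: [3.8, 1.8, -3.7]
opening: 0.15
grasp_force: 68.7
```

```bash
python3 st.py
```

```text
t 9.60 [0.6353 0.0888 0.0952] yaw 2.6770 F [ 4.4  1.8 -3.7] Mz [0.108 0.109 0.071 0.034] mean 0.081 q7 0.61 tau7 -0.077
```

carry_out(deltas=[[0,0,-0.025,0,0,0,-1],[0,0,-0.05,0,0,0,-1],[0,0,-0.05,0,0,0,-1]])

```text
t: 9.9
tcp_pos: [0.6353, 0.0888, 0.0952]
eef_rot: [0.254, 0.967, 0.0, 0.001]
force: [4.8, 2.1, -4.0]
opening: 0.15
grasp_force: 68.7
```

```bash
python3 st.py
```

```text
t 10.05 [0.6353 0.0888 0.0952] yaw 2.6271 F [ 5.2  2.3 -3.9] Mz [0.134 0.071 0.05  0.073] mean 0.082 q7 0.56 tau7 -0.098
```

Rest readings drift, so I'll read during steady slow motion instead: equal calls, read the instant each one ends.

```bash
cat > st.py <<'E'
from h import *
s=bot.read_state();q=s['eef_rot']
y=2*np.arctan2(q[1],q[0]); l='%.2f yaw %.4f Mz %.3f tau7 %.3f F %s dq7 %.3f g %.0f'%(s['t'],y,s['torque'][2],s['effort'][6],s['force'].round(1),s['dq'][6],s['grasp_force'])
print(l); open('log.txt','a').write(l+'\n')
E
```

carry_out(deltas=[[0,0,-0.01,0,0,0,-1],[0,0,-0.02,0,0,0,-1],[0,0,-0.03,0,0,0,-1],[0,0,-0.04,0,0,0,-1]])

```text
t: 10.45
tcp_pos: [0.6353, 0.0887, 0.0952]
eef_rot: [0.274, 0.962, 0.0, 0.001]
force: [5.2, 2.0, -3.2]
opening: 0.147
grasp_force: 68.8
```

```bash
python3 st.py
```

```text
10.45 yaw 2.5875 Mz 0.207 tau7 -0.193 F [ 5.2  2.  -3.2] dq7 -0.089 g 69
```

carry_out(deltas=[[0,0,-0.01,0,0,0,-1],[0,0,-0.02,0,0,0,-1],[0,0,-0.03,0,0,0,-1],[0,0,-0.04,0,0,0,-1]])

```text
t: 10.85
tcp_pos: [0.6353, 0.0887, 0.0952]
eef_rot: [0.293, 0.956, 0.0, 0.001]
force: [4.6, 1.7, -3.8]
opening: 0.151
grasp_force: 68.8
```

```bash
python3 st.py
```

```text
10.85 yaw 2.5475 Mz 0.295 tau7 -0.193 F [ 4.6  1.7 -3.8] dq7 -0.088 g 69
```

carry_out(deltas=[[0,0,-0.01,0,0,0,-1],[0,0,-0.02,0,0,0,-1],[0,0,-0.03,0,0,0,-1],[0,0,-0.04,0,0,0,-1]])

```text
t: 11.25
tcp_pos: [0.6353, 0.0887, 0.0952]
eef_rot: [0.312, 0.95, 0.0, 0.001]
force: [4.9, 1.6, -2.9]
opening: 0.149
grasp_force: 68.8
```

```bash
python3 st.py
```

```text
11.25 yaw 2.5074 Mz 0.221 tau7 -0.193 F [ 4.9  1.6 -2.9] dq7 -0.090 g 69
```

carry_out(deltas=[[0,0,-0.01,0,0,0,-1],[0,0,-0.02,0,0,0,-1],[0,0,-0.03,0,0,0,-1],[0,0,-0.04,0,0,0,-1]])

```text
t: 11.65
tcp_pos: [0.6353, 0.0887, 0.0952]
eef_rot: [0.331, 0.944, 0.0, 0.0]
force: [5.6, 2.6, -3.8]
opening: 0.147
grasp_force: 68.8
```

```bash
python3 st.py
```

```text
11.65 yaw 2.4675 Mz 0.294 tau7 -0.193 F [ 5.6  2.6 -3.8] dq7 -0.089 g 69
```

tau7 reads a very repeatable -0.193 baseline, so bite should show clearly against it. I continue with the same steps.

carry_out(deltas=[[0,0,-0.01,0,0,0,-1],[0,0,-0.02,0,0,0,-1],[0,0,-0.03,0,0,0,-1],[0,0,-0.04,0,0,0,-1]])

```text
t: 12.05
tcp_pos: [0.6353, 0.0887, 0.0952]
eef_rot: [0.35, 0.937, 0.0, 0.0]
force: [5.1, 1.0, -3.8]
opening: 0.15
grasp_force: 68.8
```

```bash
python3 st.py
```

```text
12.05 yaw 2.4274 Mz 0.244 tau7 -0.193 F [ 5.1  1.  -3.8] dq7 -0.088 g 69
```

carry_out(deltas=[[0,0,-0.01,0,0,0,-1],[0,0,-0.02,0,0,0,-1],[0,0,-0.03,0,0,0,-1],[0,0,-0.04,0,0,0,-1]])

```text
t: 12.45
tcp_pos: [0.6353, 0.0887, 0.0952]
eef_rot: [0.368, 0.93, 0.0, 0.0]
force: [4.9, 1.3, -3.2]
opening: 0.146
grasp_force: 68.8
```

```bash
python3 st.py
```

```text
12.45 yaw 2.3875 Mz 0.232 tau7 -0.193 F [ 4.9  1.3 -3.2] dq7 -0.089 g 69
```

carry_out(deltas=[[0,0,-0.01,0,0,0,-1],[0,0,-0.02,0,0,0,-1],[0,0,-0.03,0,0,0,-1],[0,0,-0.04,0,0,0,-1]])

```text
t: 12.85
tcp_pos: [0.6353, 0.0887, 0.0952]
eef_rot: [0.387, 0.922, 0.0, 0.0]
force: [4.6, 1.2, -3.5]
opening: 0.148
grasp_force: 68.8
```

```bash
python3 st.py
```

```text
12.85 yaw 2.3474 Mz 0.261 tau7 -0.193 F [ 4.6  1.2 -3.5] dq7 -0.089 g 69
```

carry_out(deltas=[[0,0,-0.01,0,0,0,-1],[0,0,-0.02,0,0,0,-1],[0,0,-0.03,0,0,0,-1],[0,0,-0.04,0,0,0,-1]])

```text
t: 13.25
tcp_pos: [0.6352, 0.0887, 0.0952]
eef_rot: [0.405, 0.914, 0.0, 0.0]
force: [3.9, 1.3, -3.2]
opening: 0.151
grasp_force: 68.8
```

```bash
python3 st.py
```

```text
13.25 yaw 2.3075 Mz 0.277 tau7 -0.193 F [ 3.9  1.3 -3.2] dq7 -0.090 g 69
```

carry_out(deltas=[[0,0,-0.01,0,0,0,-1],[0,0,-0.02,0,0,0,-1],[0,0,-0.03,0,0,0,-1],[0,0,-0.04,0,0,0,-1]])

```text
t: 13.65
tcp_pos: [0.6352, 0.0887, 0.0952]
eef_rot: [0.423, 0.906, 0.0, 0.0]
force: [4.3, 2.2, -3.5]
opening: 0.149
grasp_force: 68.8
```

```bash
python3 st.py
```

```text
13.65 yaw 2.2674 Mz 0.219 tau7 -0.193 F [ 4.3  2.2 -3.5] dq7 -0.091 g 69
```

carry_out(deltas=[[0,0,-0.01,0,0,0,-1],[0,0,-0.02,0,0,0,-1],[0,0,-0.03,0,0,0,-1],[0,0,-0.04,0,0,0,-1]])

```text
t: 14.05
tcp_pos: [0.6352, 0.0887, 0.0952]
eef_rot: [0.441, 0.897, 0.0, 0.0]
force: [4.5, 2.2, -3.3]
opening: 0.146
grasp_force: 68.8
```

```bash
python3 st.py
```

```text
14.05 yaw 2.2274 Mz 0.254 tau7 -0.193 F [ 4.5  2.2 -3.3] dq7 -0.089 g 69
```

carry_out(deltas=[[0,0,-0.01,0,0,0,-1],[0,0,-0.02,0,0,0,-1],[0,0,-0.03,0,0,0,-1],[0,0,-0.04,0,0,0,-1]])

```text
t: 14.45
tcp_pos: [0.6352, 0.0887, 0.0952]
eef_rot: [0.459, 0.888, 0.0, 0.0]
force: [4.6, 0.8, -3.9]
opening: 0.147
grasp_force: 68.8
```

```bash
python3 st.py
```

```text
14.45 yaw 2.1874 Mz 0.219 tau7 -0.193 F [ 4.6  0.8 -3.9] dq7 -0.089 g 69
```

carry_out(deltas=[[0,0,-0.01,0,0,0,-1],[0,0,-0.02,0,0,0,-1],[0,0,-0.03,0,0,0,-1],[0,0,-0.04,0,0,0,-1]])

```text
t: 14.85
tcp_pos: [0.6352, 0.0886, 0.0953]
eef_rot: [0.477, 0.879, 0.0, 0.0]
force: [4.3, 2.0, -2.9]
opening: 0.143
grasp_force: 68.8
```

```bash
python3 st.py
```

```text
14.85 yaw 2.1473 Mz 0.206 tau7 -0.193 F [ 4.3  2.  -2.9] dq7 -0.089 g 69
```

carry_out(deltas=[[0,0,-0.01,0,0,0,-1],[0,0,-0.02,0,0,0,-1],[0,0,-0.03,0,0,0,-1],[0,0,-0.04,0,0,0,-1]])

```text
t: 15.25
tcp_pos: [0.6352, 0.0886, 0.0952]
eef_rot: [0.494, 0.869, 0.0, 0.0]
force: [4.8, 1.8, -3.2]
opening: 0.148
grasp_force: 68.8
```

```bash
python3 st.py
```

```text
15.25 yaw 2.1073 Mz 0.275 tau7 -0.193 F [ 4.8  1.8 -3.2] dq7 -0.090 g 69
```

carry_out(deltas=[[0,0,-0.01,0,0,0,-1],[0,0,-0.02,0,0,0,-1],[0,0,-0.03,0,0,0,-1],[0,0,-0.04,0,0,0,-1]])

```text
t: 15.65
tcp_pos: [0.6352, 0.0886, 0.0952]
eef_rot: [0.512, 0.859, 0.0, 0.0]
force: [5.1, 2.0, -3.4]
opening: 0.15
grasp_force: 68.8
```

```bash
python3 st.py
```

```text
15.65 yaw 2.0673 Mz 0.224 tau7 -0.193 F [ 5.1  2.  -3.4] dq7 -0.090 g 69
```

carry_out(deltas=[[0,0,-0.01,0,0,0,-1],[0,0,-0.02,0,0,0,-1],[0,0,-0.03,0,0,0,-1],[0,0,-0.04,0,0,0,-1]])

```text
t: 16.05
tcp_pos: [0.6352, 0.0886, 0.0952]
eef_rot: [0.529, 0.849, 0.0, 0.0]
force: [3.8, 1.4, -3.7]
opening: 0.149
grasp_force: 68.8
```

```bash
python3 st.py
```

```text
16.05 yaw 2.0274 Mz 0.283 tau7 -0.214 F [ 3.8  1.4 -3.7] dq7 -0.089 g 69
```

carry_out(deltas=[[0,0,-0.01,0,0,0,-1],[0,0,-0.02,0,0,0,-1],[0,0,-0.03,0,0,0,-1],[0,0,-0.04,0,0,0,-1]])

```text
t: 16.45
tcp_pos: [0.6351, 0.0886, 0.0952]
eef_rot: [0.546, 0.838, 0.0, 0.0]
force: [5.8, 2.0, -3.2]
opening: 0.147
grasp_force: 68.8
```

```bash
python3 st.py
```

```text
16.45 yaw 1.9876 Mz 0.208 tau7 -0.234 F [ 5.8  2.  -3.2] dq7 -0.090 g 69
```

The foot bit at yaw about 2.07, and tau7 is now +0.041 (about 5 N). Each step adds about 2.6 N, so I'll take three more and check.

carry_out(deltas=[[0,0,-0.01,0,0,0,-1],[0,0,-0.02,0,0,0,-1],[0,0,-0.03,0,0,0,-1],[0,0,-0.04,0,0,0,-1]])

```text
t: 16.85
tcp_pos: [0.6351, 0.0886, 0.0952]
eef_rot: [0.562, 0.827, 0.0, 0.0]
force: [4.3, 2.5, -4.3]
opening: 0.149
grasp_force: 68.9
```

```bash
python3 st.py
```

```text
16.85 yaw 1.9476 Mz 0.306 tau7 -0.254 F [ 4.3  2.5 -4.3] dq7 -0.089 g 69
```

carry_out(deltas=[[0,0,-0.01,0,0,0,-1],[0,0,-0.02,0,0,0,-1],[0,0,-0.03,0,0,0,-1],[0,0,-0.04,0,0,0,-1]])

```text
t: 17.25
tcp_pos: [0.6351, 0.0886, 0.0952]
eef_rot: [0.579, 0.816, 0.0, 0.0]
force: [4.5, 1.9, -3.2]
opening: 0.146
grasp_force: 68.9
```

```bash
python3 st.py
```

```text
17.25 yaw 1.9077 Mz 0.318 tau7 -0.274 F [ 4.5  1.9 -3.2] dq7 -0.089 g 69
```

carry_out(deltas=[[0,0,-0.01,0,0,0,-1],[0,0,-0.02,0,0,0,-1],[0,0,-0.03,0,0,0,-1],[0,0,-0.04,0,0,0,-1]])

```text
t: 17.65
tcp_pos: [0.6351, 0.0886, 0.0952]
eef_rot: [0.595, 0.804, 0.0, 0.0]
force: [5.5, 1.6, -4.1]
opening: 0.147
grasp_force: 68.9
```

```bash
python3 st.py
```

```text
17.65 yaw 1.8677 Mz 0.384 tau7 -0.295 F [ 5.5  1.6 -4.1] dq7 -0.088 g 69
```

One more step (about 15.3 N), then settle, release and lift.

carry_out(deltas=[[0,0,-0.01,0,0,0,-1],[0,0,-0.02,0,0,0,-1],[0,0,-0.03,0,0,0,-1],[0,0,-0.04,0,0,0,-1]])

```text
t: 18.05
tcp_pos: [0.6351, 0.0886, 0.0952]
eef_rot: [0.611, 0.792, 0.0, 0.0]
force: [4.8, 2.1, -4.1]
opening: 0.151
grasp_force: 68.9
```

```bash
python3 st.py
```

```text
18.05 yaw 1.8278 Mz 0.379 tau7 -0.315 F [ 4.8  2.1 -4.1] dq7 -0.088 g 69
```

carry_out(deltas=[[0,0,0,0,0,0,-1],[0,0,0,0,0,0,-1],[0,0,0,0,0,0,-0.6],[0,0,0,0,0,0,-0.4],[0,0,0,0,0,0,-0.2],[0,0,0,0,0,0,-0.2],[0,0,0,0,0,0,-0.2]])

```text
t: 18.75
tcp_pos: [0.6343, 0.0882, 0.0953]
eef_rot: [0.611, 0.792, -0.0, -0.0]
force: [0.3, -0.1, 0.2]
opening: 0.4
grasp_force: 0.0
```

```bash
python3 st.py
```

```text
18.75 yaw 1.8274 Mz -0.016 tau7 -0.001 F [ 0.3 -0.1  0.2] dq7 0.001 g 0
```

Released cleanly. I'll lift straight up, retreat towards the robot, and look.

carry_out(deltas=[[0,0,0,0,0,0.02,-0.2],[0,0,0,0,0,0.05,-0.2],[0,0,0,0,0,0.09,-0.2],[0,0,0,0,0,0.13,-0.2],[0,0,0,-0.03,0.03,0.14,-0.2],[0,0,0,-0.07,0.07,0.14,-0.2],[0,0,0,-0.11,0.11,0.14,-0.2],[0,0,0,-0.15,0.15,0.14,-0.2]])

```text
t: 19.55
tcp_pos: [0.4971, 0.2256, 0.2357]
eef_rot: [0.611, 0.792, 0.0, 0.0]
force: [0.0, 1.2, 0.8]
opening: 0.4
grasp_force: 0.0
```

carry_out(deltas=[[0,0,0,-0.02,0.04,0,-0.2],[0,0,0,-0.03,0.07,0,-0.2],[0,0,0,-0.03,0.07,0,-0.2],[0,0,0,-0.03,0.07,0,-0.2]])

```text
t: 19.95
tcp_pos: [0.468, 0.2952, 0.2354]
eef_rot: [0.61, 0.793, -0.0, 0.0]
force: [0.3, -1.1, 0.2]
opening: 0.401
grasp_force: 0.0
```

```bash
python3 - <<'E'
from h import *
T=bot.capture('top')[:,:,::-1];S=bot.capture('scene')[:,:,::-1]
cv2.imwrite('pics/p4.png',np.hstack([cv2.resize(x,(400,400),interpolation=cv2.INTER_CUBIC) for x in(T[140:230,190:280],S[175:265,235:325])]))
E
python3 st.py
```

```text
20.05 yaw 1.8254 Mz -0.038 tau7 0.001 F [-0.  -0.3 -0.9] dq7 -0.002 g 0
```

View pics/p4.png

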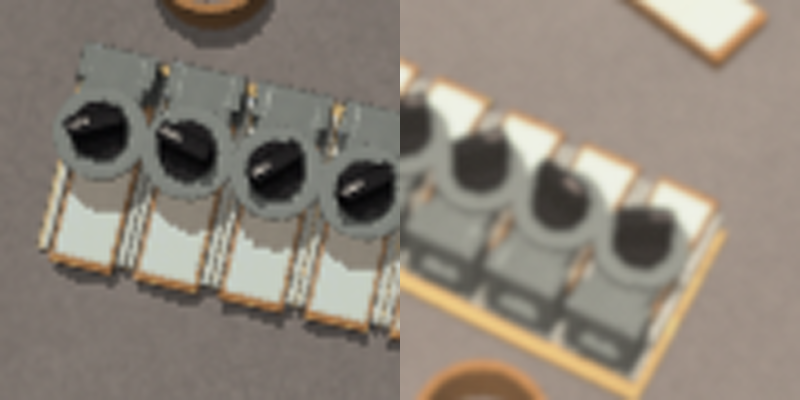

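The block's front, at (50..115,265) in the left half, now lines up with its neighbours. The target knob has turned, with its mark at (75,125). The other knobs look unchanged and the arm is clear.

```bash
python3 -c "
from bench import bot
print(bot.job_done())"
```

```text
the job is handed in; nothing more can be done
None
```

The job is handed in with no verdict shown: the block is home against its stop, the foot presses it with about 15 N (judged from joint-7 torque), and the other clamps look untouched.

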